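Press a skin tip fitting into the free corner of a gluing jig and hold it

ROBOT

A 7-joint arm with a two-finger parallel gripper is mounted at the origin on the work surface. World frame = base frame: x ahead of the robot, y to its left, z up, the work surface at z = 0. Lengths are in m, angles in degrees, forces in N, time in s.
With the tool pointing down it reaches from about 0.425 to 0.875 m from the base axis. Payload 4.7 kg.
Tool frame: the origin (TCP) lies between the finger pads; the fingertips stand 19 mm ahead of it and the grasp point (between the pads) is the TCP; x points along the fingers, z is the direction in which the jaws open and shut, and the axes are right-handed (so a half turn about x gives the same grasp; the last joint's range is limited). The gripper opens to 87 mm and grips with 3 to 60 N. Pads are 19 mm wide; open, the fingers measure 117 mm over their backs; the gripper's body (75 mm by 190 mm) begins 51 mm behind the grasp point.
Start: joints at [67.156, 18.392, -4.016, 83.108, 1.295, 78.541, -3.26], TCP at [0.261, -0.595, 0.242] pointing down, gripper open.
Joint ranges: [-163.93, 163.93], [-17.29, 119.83], [-79.2, 71.16], [3.27, 140.29], [-89.18, 269.18], [5.43, 117.66], [-154.24, 154.24]. Speed limits (degrees/s): [147.25, 147.25, 180, 180, 180, 180, 180].

INTERFACE

Orientations are given as [roll, pitch, yaw] about the fixed x, y, z axes, in that order (R = Rz(yaw) Ry(pitch) Rx(roll)).
In Python, from cell import monitor, read_camera, camera_model, env, regions_of gives the robot as it stands. The module is installed in compiled form; this text tells all that it offers.
- The arm moves only by the tool step_arm, never from a script. Its argument "deltas" is a list of rows, each a list of 5 numbers: the gripper's target within -1 to 1 (fully open at 1, half-way at 0, shut at -1), then the shift along the tool's x, y, z in m, then the turn about the tool's x in degrees. A call has 1 to 12 rows; each row is the pose to reach, as a shift and turn from the pose commanded when the call began, along the tool's axes at that moment; what a row does not reach only later rows make up. A row lasts 1/8 s, in which the tool goes at most 62.5 mm and 10.7 degrees, less where a joint would pass 70% of its speed; a pose out of reach is approached as far as the arm can. A call with a gripper value outside its range is refused whole. The fingers move at their own pace and stop on an object; "newtons" is the grip in N (left out, the last holds). Time passes only in rows, so rows that repeat a pose let the fingers close. It gives the time, the measured TCP pose, the force and the opening at its end, in the units of the state.
- monitor.get_obs(): the state, without advancing time (a new reading comes with each control period).
- read_camera(name): name is "side" or "top" or "wrist"; returns (picture, depth): 480x640x3 uint8, red, green, blue; 480x640 float32, m along the optical axis (not along the pixel's ray), 0 where there is no reading.
- camera_model(name): a dict with "fx", "fy", "cx", "cy" (pixels), "k1" (the pictures are not rectified: a ray, as slopes to the right and down, at radius r is drawn at 1 + k1 r^2 times it, then the intrinsics apply), "xyz" and "attitude" of the camera in the world. Camera axes: x right, y down, z forward; pixel columns grow to the right and rows downward; lengths in m; the calibration is good to about 2 mm. A picture is of the moment at which its call begins: read the wrist's pose just before it. camera_model takes no time and is no camera call; for the wrist camera it gives the pose at the moment of the call.
- env.sign_off(): hands the job in, once; it reports no verdict.
Trained networks look in the newest picture that a camera, given by its name, has taken for a name from the list of things; names that differ only in an ending like _2 or _b are one class to them, and where a whole thing is asked for, a point or a joint stands for the part that bears it (a point fixed in the world has none). Each returns a list of dicts, best first, with "p" (0 to 1); they miss things now and then, are a little off and sometimes report something else, mostly with a low value. They report only what shows in the picture. A call takes as long as a camera call. They do not tell look-alikes from the thing itself.
- regions_of(camera, thing): "pixels" (480x640 bool, what is visible of it) and "pixel" ([column, row] in pixels, amid what is visible of it).
The state is a dict: "time_s": time; "qpos": joint angles; "joint_velocities": joint speeds; "effort": joint torques, N m; "tool_pos": TCP position; "tool_rot": TCP orientation; "force": force on the tool from outside, world axes, zero at the start; "wrist_torque": the same for the moment, N m; "grip_width": finger opening in m.
Only numpy, scipy, OpenCV 4.12 (cv2) and the standard library are available. Lean on these libraries where they do the work, as an engineer would, in place of code of your own. Each camera call takes 0.05 s, during which the arm holds its last target. There are 200 camera calls.

TASK

Pick up the loose green ski skin tip fitting and set it flat on the raised bed of the gluing jig, in whichever of the two corners is not already taken by the clamped fitting, with its long side along the steel back fence and its end against the red centre stop. Press it firmly against the fence and the stop at the same time, and finish while still holding it pressed into that corner: do not let go. Do not bump the clamped fitting or its clamp, and leave the gear lying around where it is.

Things in the scene. Friction and masses are not known exactly. Their poses are not given: they have to be found in the camera images.
- fitting: The loose green plastic ski skin tip fitting, 40 to 85 g, lying right way up on the bench. Base block 44 mm (its x) by 56 mm (its y, the long way) and 14 mm high; on it stands a central rib to grip, 14 mm thick (x), 40 mm long (y), from 14 to 40 mm above the underside. A small steel wire bail at each end of the rib and brass rivet heads on the base are for looks. Same either way round. Origin: centre of the underside, z up.
- clamped: Another such green fitting, already glued and held in one of the jig's two corners by a steel spring clamp with orange handle ends; it does not move. Origin: centre of the fitting's underside, axes as the jig's. The clamp is 28 mm wide (y), reaches over the fence from behind, its handles stick out 135 mm behind the origin (+x) and spread up to 36 mm above it. Tells which corner is taken: its origin is at left_seat or right_seat.
- jig: Aluminium gluing jig bolted to the bench, bed 90 mm (x) by 220 mm (y), its top face 42 mm above the bench. Origin: on the bench under the centre of the bed; x points across the bed to the back fence (away from the robot, turned up to 0.3 rad), y along the fence to the left, z up. A thin paper glue sheet lies in the free corner, too thin to matter. Bed, fence and stop are polished and slippery (friction about 0.2).
- fence: Steel back fence of the jig, fixed, 14 mm thick, 220 mm long along the jig's y, standing 12 mm above the bed. Origin: centre of its underside, on the bed. Its face towards the robot lies at x = +31 mm in the jig's frame. Rigid.
- centre_stop: Red centre stop of the jig, fixed, 40 mm wide (jig's y) by 61 mm (jig's x), standing 12 mm above the bed and running square out from the fence. Origin: centre of its underside, on the bed. Its side faces at y = +20 and -20 mm in the jig's frame make a corner with the fence on either side. Rigid.
- left_seat (a point): Point on the bed top in the left (+y) corner where the centre of a fitting's underside comes when it is home against fence and stop with its x axis along the jig's x: (9, 48, 42) mm in the jig's frame. Axes as the jig's.
- right_seat (a point): The same for the right (-y) corner: (9, -48, 42) mm in the jig's frame. Axes as the jig's.
- carabiner: Purple carabiner lying flat, 105 by 65 mm, 11 mm thick; origin under its centre. Bystander.
- belay_device: Aluminium belay device, 40 by 56 mm and 30 mm high, with a steel wire loop reaching 54 mm out along its x; origin under its body. Bystander.
- headlamp: White plastic headlamp without strap, 46 by 76 mm, 42 mm high; origin under its centre. Bystander.
- ice_screw: Silver ice screw lying on the bench, 185 mm long along its y, tube 19 mm thick, hanger ear and orange crank knob at its +y end reaching 48 mm along its x; origin under its middle. Bystander.
Not all that is in view belongs to the job. Of the things shaped like the jig, the aluminium one is meant. Of the things shaped like the fitting, the green one is meant.

How it is judged:
By the outcome, as a careful person would: the job done as asked, in the order asked, and still so for the second after the job is handed in, while the arm keeps its last pose, push and grip.
It also fails if it takes over 51 s, if anything falls off the work surface, if the arm or the gripper's body presses on something with over 40 N, if the wrist force passes 120 N, or if a joint passes its speed limit or range.

## Working session

There is one attempt and no reset: what is moved stays moved. The work goes in short steps, Python scripts to look and compute and a tool call to move; the robot and the scene stay as the last step left them, time stands still between calls to the robot, and variables do not carry over. Pictures are saved under pics/ and viewed, about 8 in all and at most 12, crops included, and the job is handed in when it is done.

Besides the shell and the picture viewer there is one more tool, called after "Emit:" as name(argument=value, ...) on one line, values as JSON. step_arm: Moves the arm, as the interface text tells. Its arguments: {"type":"object","properties":{"deltas":{"type":"array"},"newtons":{"type":"number"}},"required":["deltas"]}

```bash
mkdir -p pics
cat > h.py <<'E'
import numpy as np, cv2
from scipy.spatial.transform import Rotation as R
from cell import monitor, read_camera, camera_model, env, regions_of
def save(n,im): cv2.imwrite(f'pics/{n}.png',im[...,::-1])
def cloud(cam,d,mask=None):
    m=camera_model(cam); v,u=np.nonzero((d>0)&(mask if mask is not None else True))
    K=np.array([[m['fx'],0,m['cx']],[0,m['fy'],m['cy']],[0,0,1.]])
    p=cv2.undistortPoints(np.c_[u,v].astype(float)[:,None],K,np.array([m['k1'],0,0,0,0.]))[:,0]
    z=d[v,u]; P=np.c_[p*z[:,None],z]
    return P@R.from_euler('xyz',m['attitude'],degrees=True).as_matrix().T+m['xyz'],np.c_[u,v]
E
python3 - <<'E'
from h import *
for c in ('top','side'):
    im,d=read_camera(c); np.savez(c,im=im,d=d); save(c,im); print({k:np.round(v,3) for k,v in camera_model(c).items()})
    for t in ('fitting','jig','clamped','centre_stop','fence'):
        for r in regions_of(c,t)[:4]:
            if r['p']<.2: continue
            P,_=cloud(c,d,r['pixels']); print(c,t,round(r['p'],2),np.round(r['pixel']),r['pixels'].sum(),np.round(np.median(P,0),3) if len(P) else 0)
o=monitor.get_obs();print(o['time_s'],o['tool_pos'],o['tool_rot'],o['force'])
E
```

```text
{'fx': np.float64(539.947), 'fy': np.float64(539.947), 'cx': np.float64(317.709), 'cy': np.float64(242.055), 'k1': np.float64(0.01), 'xyz': array([0.327, 0.055, 1.137]), 'attitude': array([-168.9  ,    0.795,  -90.561])}
top fitting 0.86 [444. 253.] 597 [ 0.516 -0.193  0.014]
top fitting 0.59 [429. 207.] 584 [ 0.619 -0.161  0.015]
top jig 0.66 [305. 234.] 3379 [0.565 0.092 0.044]
top jig 0.65 [266. 128.] 4643 [0.798 0.177 0.043]
top jig 0.64 [194. 377.] 5329 [0.276 0.316 0.044]
top clamped 0.9 [338. 218.] 1200 [0.59  0.027 0.059]
top centre_stop 0.72 [266. 125.] 604 [0.798 0.181 0.054]
top centre_stop 0.68 [187. 377.] 661 [0.277 0.32  0.054]
top centre_stop 0.58 [309. 229.] 594 [0.57  0.09  0.054]
top fence 0.83 [200. 357.] 834 [0.311 0.302 0.054]
top fence 0.8 [268. 110.] 807 [0.837 0.174 0.053]
top fence 0.66 [304. 208.] 705 [0.61  0.094 0.053]
{'fx': np.float64(497.836), 'fy': np.float64(497.836), 'cx': np.float64(319.863), 'cy': np.float64(246.285), 'k1': np.float64(0.042), 'xyz': array([0.255, 0.769, 0.569]), 'attitude': array([-124.786,   -0.555, -158.796])}
side fitting 0.78 [316. 200.] 373 [ 0.622 -0.147  0.014]
side fitting 0.58 [361. 198.] 348 [ 0.516 -0.178  0.014]
side jig 0.97 [410. 404.] 12191 [0.286 0.346 0.042]
side jig 0.96 [145. 260.] 5681 [0.798 0.206 0.042]
side jig 0.61 [280. 262.] 4138 [0.568 0.126 0.042]
side clamped 0.82 [284. 228.] 1307 [0.612 0.03  0.057]
side centre_stop 0.81 [153. 244.] 662 [0.796 0.187 0.054]
side centre_stop 0.69 [427. 389.] 1516 [0.277 0.326 0.054]
side centre_stop 0.57 [290. 243.] 577 [0.571 0.098 0.054]
side centre_stop 0.25 [278. 266.] 4065 [0.569 0.129 0.042]
side fence 0.86 [256. 250.] 660 [0.621 0.127 0.053]
side fence 0.82 [390. 378.] 1806 [0.321 0.328 0.054]
side fence 0.57 [126. 249.] 904 [0.84  0.207 0.053]
0.6 [ 0.2607713  -0.59541413  0.24161332] [ -3.36280345  89.9935915  -69.70968135] [-0.37369198 -1.59339348  0.31136237]
```

View pics/top.png

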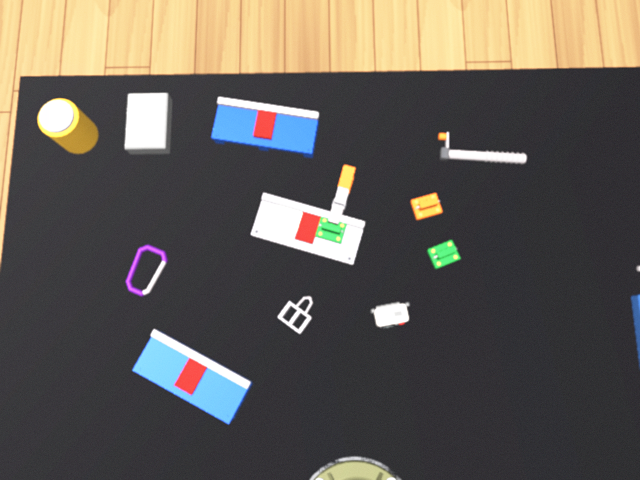

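Run:
```python
from h import *
t=np.load('top.npz');im=t['im']
a=cv2.resize(im[180:290,260:480],None,fx=3.6,fy=3.6,interpolation=cv2.INTER_CUBIC);save('crop',a)
hsv=cv2.cvtColor(im,cv2.COLOR_RGB2HSV)
for u,v in((444,253),(429,207),(338,218)): print(u,v,np.median(hsv[v-6:v+7,u-6:u+7].reshape(-1,3),0))
def rect(P): 
    r=cv2.minAreaRect(P[:,:2].astype(np.float32)*1000);return np.round(r[0],1),np.round(r[1],1),round(r[2],1),np.round(cv2.boxPoints(r)).tolist()
P,uv=cloud('top',t['d'])
for nm,c in (('A',(.516,-.193)),('B',(.619,-.161))):
    n=np.hypot(*(P[:,:2]-c).T)<.045
    for lo,hi in((.008,.02),(.032,.046)):
        s=n&(P[:,2]>lo)&(P[:,2]<hi);print(nm,lo,s.sum(),rect(P[s]),np.median(P[s,2]))
n=np.hypot(*(P[:,:2]-(.57,.09)).T)<.16
for lo,hi in((.036,.048),(.049,.058)):
    s=n&(P[:,2]>lo)&(P[:,2]<hi);print('jig',lo,s.sum(),rect(P[s]),np.median(P[s,2]))
```

```text
444 253 [ 67. 159. 248.]
429 207 [ 25. 155. 255.]
338 218 [  0.   1. 255.]
A 0.008 393 (array([ 518.8, -195.5]), array([43.7, 57.1]), 21.3, [[488.0, -177.0], [509.0, -230.0], [550.0, -214.0], [529.0, -161.0]]) 0.013756883547804355
A 0.032 140 (array([ 518.7, -194.9]), array([14.2, 40.3]), 21.0, [[505.0, -179.0], [519.0, -216.0], [533.0, -211.0], [518.0, -174.0]]) 0.03953520587210124
B 0.008 362 (array([ 623.5, -163.9]), array([44.1, 56.9]), 15.6, [[595.0, -142.0], [610.0, -197.0], [652.0, -185.0], [637.0, -131.0]]) 0.014002200752188276
B 0.032 137 (array([ 623.2, -163.7]), array([15.2, 39.7]), 13.7, [[611.0, -146.0], [621.0, -185.0], [635.0, -181.0], [626.0, -143.0]]) 0.0397027972145938
jig 0.036 2791 (array([591. ,  84.2]), array([220.6, 133.1]), 72.9, [[495.0, -2.0], [622.0, -41.0], [687.0, 170.0], [560.0, 209.0]]) 0.04217514565784297
jig 0.049 1691 (array([593.3,  85.7]), array([123.6, 223.6]), 5.5, [[521.0, 191.0], [542.0, -31.0], [665.0, -20.0], [644.0, 203.0]]) 0.054067379901861834
```

View pics/crop.png

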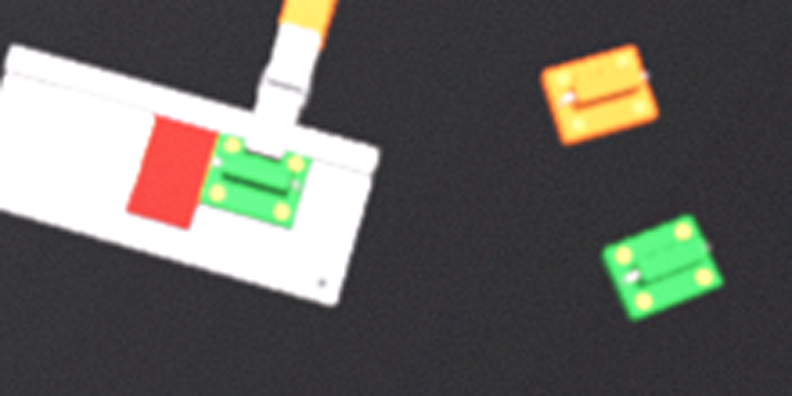

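Candidates for the fitting are orange at (427,207), green at (444,253), and clamped green at (331,230). I choose the loose green one at (444,253), and the crop confirms it. The aluminium (white) jig at (307,230) has its right corner clamped, so the left corner is free. Next I'll fit the jig pose and work out the moves.

Run:
```python
from h import *
def rect(P): 
    r=cv2.minAreaRect(P[:,:2].astype(np.float32)*1000);return np.round(r[0],1),np.round(r[1],1),round(r[2],1)
from scipy.optimize import minimize
for c in ('top','side'):
    t=np.load(c+'.npz'); P,uv=cloud(c,t['d']); hsv=cv2.cvtColor(t['im'],cv2.COLOR_RGB2HSV)[uv[:,1],uv[:,0]]
    n=np.hypot(*(P[:,:2]-(.57,.09)).T)<.17
    red=n&((hsv[:,0]<8)|(hsv[:,0]>172))&(hsv[:,1]>150)&(abs(P[:,2]-.054)<.003)
    print(c,'stop',red.sum(),rect(P[red]))
    f=n&(hsv[:,1]<60)&(abs(P[:,2]-.054)<.003)&(hsv[:,2]>100)
    b=n&(hsv[:,1]<60)&(abs(P[:,2]-.042)<.003)&(hsv[:,2]>100)
    for nm,s in(('fence',f),('bed',b)):
        m=np.zeros((480,640),np.uint8);m[uv[s,1],uv[s,0]]=1
        k,l,st,_=cv2.connectedComponentsWithStats(m)
        for i in np.argsort(-st[1:,4])[:2]+1:
            q=s&(l[uv[:,1],uv[:,0]]==i);print(c,nm,st[i,4],rect(P[q]),np.median(P[q,2]))
    g=(hsv[:,0]>50)&(hsv[:,0]<85)&(hsv[:,1]>110)
    for nm,cc in(('loose',(.519,-.195)),('clamped',(.56,.035))):
        for z in(.014,.040):
            zz=z+(.042 if nm=='clamped' else 0); q=(np.hypot(*(P[:,:2]-cc).T)<.05)&(abs(P[:,2]-zz)<.004)&(g|(nm=='loose'))
            if q.sum()>5:print(c,nm,z,q.sum(),rect(P[q]))
o=monitor.get_obs();print(R.from_euler('xyz',o['tool_rot'],degrees=True).as_matrix().round(3))
```

```text
top stop 403 (array([570.9,  88.8]), array([35.4, 57.3]), 73.7)
top fence 401 (array([609.4, 116.7]), array([145.5,  32.4]), 72.8) 0.05367193191230757
top fence 142 (array([5.801e+02, 2.000e-01]), array([53.4, 19.2]), 72.9) 0.05393247743998164
top bed 2330 (array([564.5,  92.2]), array([220.3,  77.5]), 72.9) 0.042117643533539084
top bed 2 (array([626.6,  15.6]), array([2.1, 0. ]), -99.3) 0.04443804973827825
top loose 0.014 357 (array([ 518.8, -195.5]), array([43.7, 57.1]), 21.3)
top loose 0.04 123 (array([ 518.7, -194.9]), array([14.1, 40.3]), 21.0)
top clamped 0.014 178 (array([565. ,  41.8]), array([52.7, 40.7]), 72.5)
top clamped 0.04 129 (array([565.1,  41.6]), array([38.9, 14.7]), 73.9)
side stop 427 (array([572. ,  92.8]), array([40.1, 58.7]), 72.8)
side fence 418 (array([618.3, 110.6]), array([156.3,  17.9]), 72.4) 0.05384490986518131
side fence 114 (array([631.3,  23.2]), array([28.1, 47. ]), 78.4) 0.05428450472516866
side bed 2284 (array([570.6,  91.6]), array([222. ,  90.1]), 72.1) 0.042166937202997246
side bed 28 (array([619.5,  31.8]), array([25.9, 10.5]), 47.4) 0.04201863097984898
side loose 0.014 193 (array([ 521.3, -193.2]), array([43.9, 58.6]), 20.7)
side loose 0.04 61 (array([ 521.3, -193. ]), array([13.3, 43.4]), 20.9)
side clamped 0.014 173 (array([564.4,  44.8]), array([55.4, 38.8]), 69.5)
side clamped 0.04 99 (array([567.1,  44.5]), array([38.6, 15. ]), 78.8)
[[ 0.     0.916  0.401]
 [-0.     0.401 -0.916]
 [-1.    -0.     0.   ]]
```

Emit:
step_arm(deltas=[[0.3,0.04,0.398,-0.2635,-87.5],[0.3,0.04,0.398,-0.2635,-87.5],[0.3,0.04,0.398,-0.2635,-87.5],[0.3,0.04,0.398,-0.2635,-87.5],[0.3,0.04,0.398,-0.2635,-87.5],[0.3,0.04,0.398,-0.2635,-87.5],[0.3,0.04,0.398,-0.2635,-87.5],[0.3,0.04,0.398,-0.2635,-87.5],[0.3,0.04,0.398,-0.2635,-87.5],[0.3,0.04,0.398,-0.2635,-87.5],[0.3,0.04,0.398,-0.2635,-87.5],[0.3,0.04,0.398,-0.2635,-87.5]], newtons=30)

```text
time_s: 2.1
tool_pos: [0.5191, -0.1958, 0.2016]
tool_rot: [-118.1, 90.0, -97.1]
force: [0.8, -0.0, -0.1]
grip_width: 0.0565
```

```bash
cat > w.py <<'E'
from h import *
def rect(P): 
    r=cv2.minAreaRect(P[:,:2].astype(np.float32)*1000);return np.round(r[0],1),np.round(r[1],1),round(r[2],1)
o=monitor.get_obs();m=R.from_euler('xyz',o['tool_rot'],degrees=True).as_matrix()
print(o['time_s'],np.round(o['tool_pos'],4),'zang',np.degrees(np.arctan2(m[1,2],m[0,2])).round(2),'yang',np.degrees(np.arctan2(m[1,1],m[0,1])).round(2),'tilt',m[:,0].round(4),np.round(o['force'],1),o['grip_width'])
print(np.round(o['qpos'],0))
import sys
n=sys.argv[1]; im,d=read_camera('wrist'); save(n,im); np.savez(n,im=im,d=d)
P,uv=cloud('wrist',d); hsv=cv2.cvtColor(im,cv2.COLOR_RGB2HSV)[uv[:,1],uv[:,0]]
E
python3 - w1 <<'E'
exec(open('w.py').read())
for z in(.014,.040):
    q=(np.hypot(*(P[:,:2]-(.519,-.195)).T)<.045)&(abs(P[:,2]-z)<.005)
    print(z,q.sum(),rect(P[q]),np.median(P[q,2]))
E
```

```text
2.1 [ 0.5191 -0.1958  0.2016] zang 20.99 yang 110.99 tilt [-1.e-04 -5.e-04 -1.e+00] [ 0.8 -0.  -0.1] 0.056492951229584004
[ 45.  10. -30.  99.   5.  72.  35.]
0.014 1818 (array([ 519.7, -195.4]), array([44. , 55.1]), 21.1) 0.014128136030620797
0.04 690 (array([ 519.7, -195.7]), array([13.6, 39.5]), 21.1) 0.04005137837409142
```

View pics/w1.png

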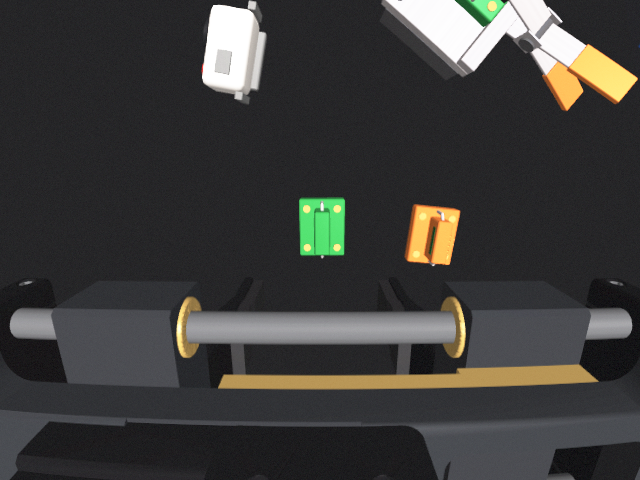

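The wrist view shows the green fitting centred at (322,227), aligned with the jaws, and the orange one clear at (433,236). I'll descend and grip.

Emit:
step_arm(deltas=[[0.3,0.05,0,0.001,0],[0.3,0.1,0,0.001,0],[0.3,0.14,0,0.001,0],[0.3,0.16,0,0.001,0],[0.3,0.1655,0,0.001,0],[0.3,0.1655,0,0.001,0],[-1,0.1655,0,0.001,0],[-1,0.1655,0,0.001,0],[-1,0.1655,0,0.001,0],[-1,0.1655,0,0.001,0],[-1,0.1655,0,0.001,0],[-1,0.1655,0,0.001,0]], newtons=40)

```text
time_s: 3.65
tool_pos: [0.5205, -0.194, 0.0361]
tool_rot: [-168.2, 90.0, -147.1]
force: [0.7, 0.6, 1.0]
grip_width: 0.0139
```

Emit:
step_arm(deltas=[[-1,-0.04,0,0,0],[-1,-0.1,0,0,0],[-1,-0.15,0,0,0],[-1,-0.15,0.04,0.025,6],[-1,-0.15,0.08,0.05,12],[-1,-0.15,0.13,0.08,20],[-1,-0.15,0.18,0.11,28],[-1,-0.15,0.23,0.14,34],[-1,-0.15,0.27,0.168,38.1],[-1,-0.15,0.2955,0.183,38.1],[-1,-0.15,0.2955,0.183,38.1],[-1,-0.15,0.2955,0.183,38.1]])

```text
time_s: 5.15
tool_pos: [0.5845, 0.1464, 0.1856]
tool_rot: [-103.0, 89.9, -120.0]
force: [-0.4, -0.4, -0.4]
grip_width: 0.0139
```

```bash
python3 - w2 <<'E'
exec(open('w.py').read())
print(regions_of('wrist','fitting')[:1] and [(round(r['p'],2),np.round(r['pixel'])) for r in regions_of('wrist','fitting')])
red=((hsv[:,0]<8)|(hsv[:,0]>172))&(hsv[:,1]>150)&(abs(P[:,2]-.054)<.004)&(np.hypot(*(P[:,:2]-(.571,.09)).T)<.08)
print('stop',red.sum(),red.sum()>5 and rect(P[red]))
g=(hsv[:,0]>50)&(hsv[:,0]<85)&(hsv[:,1]>110)&(abs(P[:,2]-.165)<.01)
print('held base top',g.sum(),g.sum()>5 and rect(P[g]),np.median(P[g,2]))
t,dt=read_camera('top');save('top2',cv2.resize(t[130:330,200:460],None,fx=3,fy=3))
Q,uq=cloud('top',dt);h=cv2.cvtColor(t,cv2.COLOR_RGB2HSV)[uq[:,1],uq[:,0]]
s,ds=read_camera('side');save('side2',cv2.resize(s[150:330,180:440],None,fx=3,fy=3))
E
```

```text
5.15 [0.5845 0.1464 0.1856] zang -16.99 yang 73.01 tilt [-7.0e-04 -1.2e-03 -1.0e+00] [-0.4 -0.4 -0.4] 0.013877173994952757
[ 15.  18. -38.  93.  12.  72. -42.]
[(0.82, array([319., 269.]))]
stop 0 False
held base top 2728 (array([583.7, 144.1]), array([55.5, 43.8]), 73.0) 0.16363347527617095
```

View pics/w2.png

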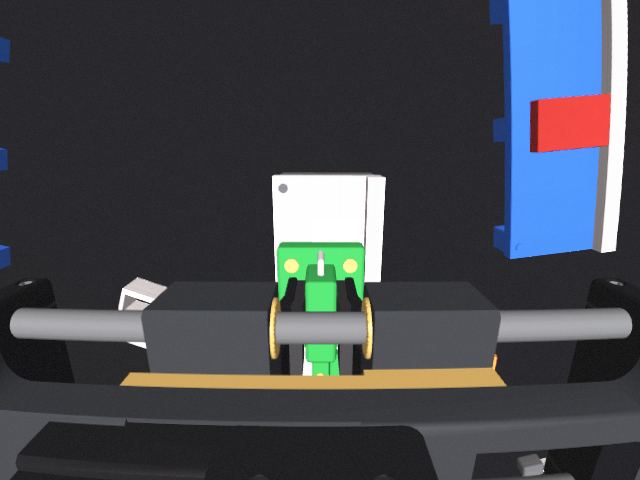

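View pics/side2.png

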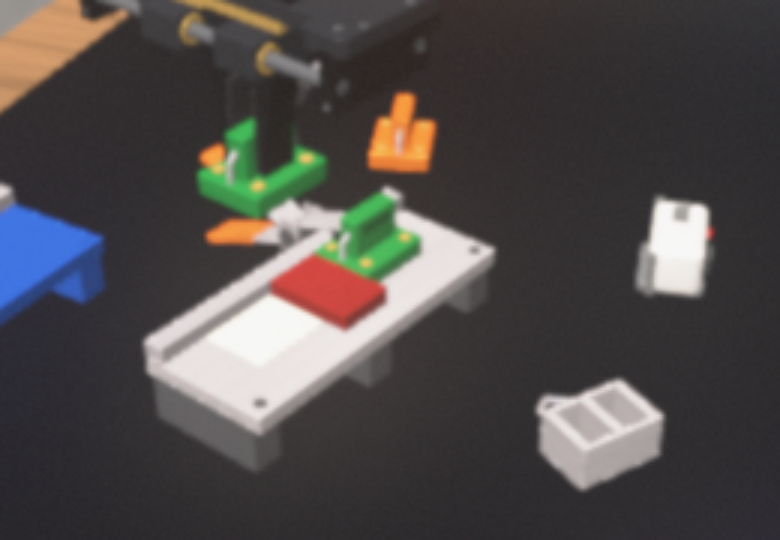

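The held fitting is level and square, about 13 mm short of the fence and 7 mm from the stop. The free left corner with the paper sheet is clear. Descending to just above the bed.

Emit:
step_arm(deltas=[[-1,0.03,0.003,0,0.1],[-1,0.06,0.003,0,0.1],[-1,0.085,0.003,0,0.1],[-1,0.1,0.003,0,0.1],[-1,0.104,0.003,0,0.1],[-1,0.106,0.003,0,0.1],[-1,0.1075,0.003,0,0.1],[-1,0.1085,0.003,0,0.1],[-1,0.1085,0.003,0,0.1],[-1,0.1085,0.003,0,0.1]], newtons=60)

```text
time_s: 6.65
tool_pos: [0.5859, 0.1506, 0.0781]
tool_rot: [20.4, 89.9, 3.4]
force: [0.3, 0.2, 1.9]
grip_width: 0.0138
```

```bash
cat > f.py <<'E'
from h import *
o=monitor.get_obs();m=R.from_euler('xyz',o['tool_rot'],degrees=True).as_matrix()
a=np.radians(-17.1);J=np.array([[np.cos(a),-np.sin(a)],[np.sin(a),np.cos(a)]])
print(o['time_s'],np.round(o['tool_pos'],4),'rel seat jig mm',((np.array(o['tool_pos'][:2])-(.594,.134))@J*1000).round(1),'zang',np.degrees(np.arctan2(m[1,2],m[0,2])).round(2),'F jig',(np.array(o['force'][:2])@J).round(1),round(o['force'][2],1),'M',np.round(o['wrist_torque'],2),o['grip_width'])
E
python3 f.py
```

```text
6.65 [0.5859 0.1506 0.0781] rel seat jig mm [-12.6  13.5] zang -17.05 F jig [0.2 0.3] 1.9 M [-0.09 -0.07  0.02] 0.013779217256264962
```

Emit:
step_arm(deltas=[[-1,0.0005,0,0.004,0],[-1,0.0005,0,0.008,0],[-1,0.0005,0,0.01,0],[-1,0.0005,0,0.011,0],[-1,0.0005,0,0.012,0],[-1,0.0005,0,0.0125,0],[-1,0.0005,0,0.013,0],[-1,0.0005,0,0.013,0]])

```text
time_s: 7.65
tool_pos: [0.5981, 0.1475, 0.0781]
tool_rot: [60.7, 89.9, 43.7]
force: [-1.9, 0.7, 5.8]
grip_width: 0.0137
```

```bash
python3 f.py
```

```text
7.65 [0.5981 0.1475 0.0781] rel seat jig mm [-0.  14.1] zang -17.02 F jig [-2.   0.1] 5.8 M [0.05 0.3  0.02] 0.013670681743493633
```

Emit:
step_arm(deltas=[[-1,0,0,0.0005,0],[-1,0,0,0.001,0],[-1,0,0,0.001,0],[-1,0,0,0.001,0]])

```text
time_s: 8.15
tool_pos: [0.5991, 0.1472, 0.0781]
tool_rot: [60.2, 89.9, 43.2]
force: [-1.1, 0.6, 6.4]
grip_width: 0.0137
```

```bash
python3 f.py
```

```text
8.15 [0.5991 0.1472 0.0781] rel seat jig mm [ 1.  14.1] zang -17.03 F jig [-1.2  0.3] 6.4 M [ 0.06  0.33 -0.04] 0.013694679990824736
```

Not yet at the fence (friction only). Continuing.

Emit:
step_arm(deltas=[[-1,0,0,0.0005,0],[-1,0,0,0.001,0],[-1,0,0,0.0015,0],[-1,0,0,0.002,0],[-1,0,0,0.002,0]])

```text
time_s: 8.78
tool_pos: [0.5996, 0.147, 0.0781]
tool_rot: [-175.7, 89.9, 167.3]
force: [-5.7, 1.5, 8.7]
grip_width: 0.0137
```

```bash
python3 f.py
```

```text
8.775 [0.5996 0.147  0.0781] rel seat jig mm [ 1.5 14.1] zang -17.0 F jig [-5.9 -0.3] 8.7 M [ 0.08  1.12 -0.05] 0.013717614740206012
```

The fence makes contact at about 1.4 mm. Now I'll slide along it to the stop under light push.

Emit:
step_arm(deltas=[[-1,0,-0.002,0,0],[-1,0,-0.004,0,0],[-1,0,-0.006,0,0],[-1,0,-0.008,0,0],[-1,0,-0.009,0,0],[-1,0,-0.01,0,0],[-1,0,-0.011,0,0],[-1,0,-0.012,0,0],[-1,0,-0.012,0,0]])

```text
time_s: 9.9
tool_pos: [0.5965, 0.1373, 0.0781]
tool_rot: [116.2, 89.8, 99.3]
force: [-2.8, 3.5, 5.7]
grip_width: 0.0136
```

```bash
python3 f.py
```

```text
9.9 [0.5965 0.1373 0.0781] rel seat jig mm [1.4 3.9] zang -16.95 F jig [-3.7  2.5] 5.7 M [ 0.77  0.7  -0.02] 0.013617754154033995
```

Emit:
step_arm(deltas=[[-1,0,-0.001,0.0005,0],[-1,0,-0.002,0.001,0],[-1,0,-0.003,0.001,0],[-1,0,-0.003,0.001,0],[-1,0,-0.003,0.001,0]])

```text
time_s: 10.52
tool_pos: [0.596, 0.1352, 0.0781]
tool_rot: [129.1, 89.7, 112.2]
force: [-5.6, 4.7, 7.1]
grip_width: 0.014
```

```bash
python3 f.py
```

```text
10.525 [0.596  0.1352 0.0781] rel seat jig mm [1.5 1.7] zang -16.91 F jig [-6.7  2.8] 7.1 M [ 1.04  1.02 -0.09] 0.013970810505745987
```

Emit:
step_arm(deltas=[[-1,0,-0.001,0,0],[-1,0,-0.002,0,0],[-1,0,-0.003,0,0],[-1,0,-0.003,0,0],[-1,0,-0.003,0,0]])

```text
time_s: 11.15
tool_pos: [0.5957, 0.1344, 0.0783]
tool_rot: [104.3, 89.6, 87.4]
force: [-2.5, 8.8, 5.0]
grip_width: 0.014
```

```bash
cat > chk.py <<'E'
exec(open('f.py').read())
import sys
n=sys.argv[1]; im,d=read_camera('top'); s,ds=read_camera('side'); wi,wd=read_camera('wrist')
x=slice(190,280),slice(235,375); A=cv2.resize(im[x],(700,450),interpolation=cv2.INTER_CUBIC)
save(n+'t',A); save(n+'s',cv2.resize(s[195:305,210:340],(700,592),interpolation=cv2.INTER_CUBIC)); save(n+'w',wi)
for c,i,dd in(('side',s,ds),('wrist',wi,wd),('top',im,d)):
    P,uv=cloud(c,dd); h=cv2.cvtColor(i,cv2.COLOR_RGB2HSV)[uv[:,1],uv[:,0]]
    g=(h[:,0]>50)&(h[:,0]<85)&(h[:,1]>110)&(abs(P[:,2]-.056)<.005)&(np.hypot(*(P[:,:2]-(.594,.134)).T)<.05)
    if g.sum()>10:
        r=cv2.minAreaRect(P[g,:2].astype(np.float32)*1000); q=(P[g,:2]-(.594,.134))@J*1000
        print(c,g.sum(),np.round(r[0],1),np.round(r[1],1),round(r[2],1),'jig extents',np.percentile(q,[1,99],axis=0).round(1).tolist(),np.median(P[g,2]))
E
python3 chk.py a
```

```text
11.15 [0.5957 0.1344 0.0783] rel seat jig mm [1.5 0.8] zang -16.87 F jig [-5.   7.7] 5.0 M [ 1.85  0.52 -0.14] 0.01397804098576829
side 234 [593.5 136.2] [54.9 42. ] 72.6 jig extents [[-21.7, -24.6], [19.1, 29.0]] 0.05582436087381221
wrist 2501 [594.9 133.2] [55.  43.7] 73.0 jig extents [[-20.5, 0.5], [22.4, 26.8]] 0.056381432397995535
```

View pics/as.png

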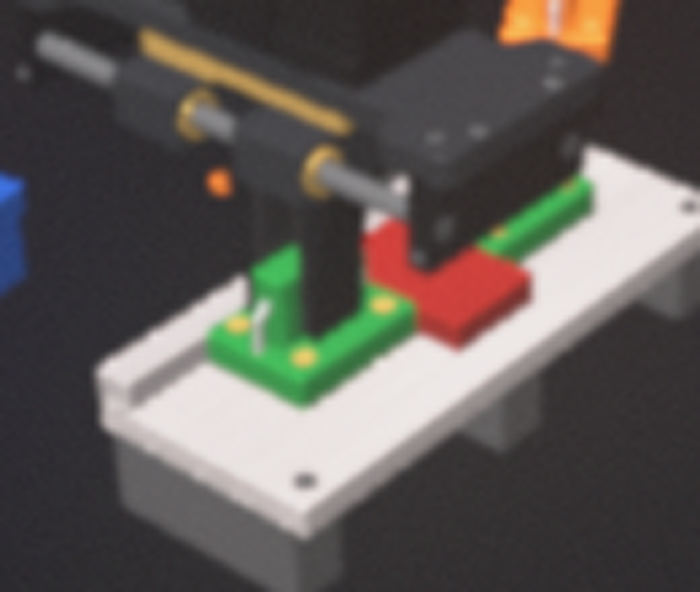

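The side crop shows the fitting at (300,340) flat in the left corner, its side on the fence and its end on the red stop. The force steps confirm both contacts, so I'll press harder.

Emit:
step_arm(deltas=[[-1,0.0005,-0.0005,0.001,0],[-1,0.001,-0.001,0.002,0],[-1,0.001,-0.0015,0.003,0],[-1,0.001,-0.002,0.0035,0],[-1,0.001,-0.002,0.0035,0],[-1,0.001,-0.002,0.0035,0]])

```text
time_s: 12.05
tool_pos: [0.5959, 0.1344, 0.0782]
tool_rot: [131.6, 89.4, 114.8]
force: [-10.4, 11.6, 14.0]
grip_width: 0.0134
```

```bash
python3 f.py
```

```text
12.05 [0.5959 0.1344 0.0782] rel seat jig mm [1.7 0.9] zang -16.74 F jig [-13.4   8. ] 14.0 M [ 2.41  2.4  -0.16] 0.013377739475219372
```

Emit:
step_arm(deltas=[[-1,0,-0.001,0,0.2],[-1,0,-0.002,0,0.3],[-1,0,-0.003,0,0.3],[-1,0,-0.004,0,0.3],[-1,0,-0.004,0,0.3],[-1,0,-0.004,0,0.3],[-1,0,-0.004,0,0.3]])

```text
time_s: 12.92
tool_pos: [0.5958, 0.1341, 0.0784]
tool_rot: [110.3, 89.2, 93.4]
force: [-7.0, 17.3, 10.0]
grip_width: 0.0134
```

```bash
python3 chk.py b
```

```text
12.925 [0.5958 0.1341 0.0784] rel seat jig mm [1.7 0.6] zang -16.92 F jig [-11.8  14.5] 10.0 M [ 3.76  1.55 -0.05] 0.01344736683052369
side 241 [592.8 137.5] [57.  42.8] 68.1 jig extents [[-21.8, -23.1], [19.2, 29.5]] 0.05601043849878207
wrist 2503 [595.  133.1] [55.5 43.6] 73.4 jig extents [[-20.4, 0.4], [22.5, 26.7]] 0.056680195700654995
```

View pics/bs.png

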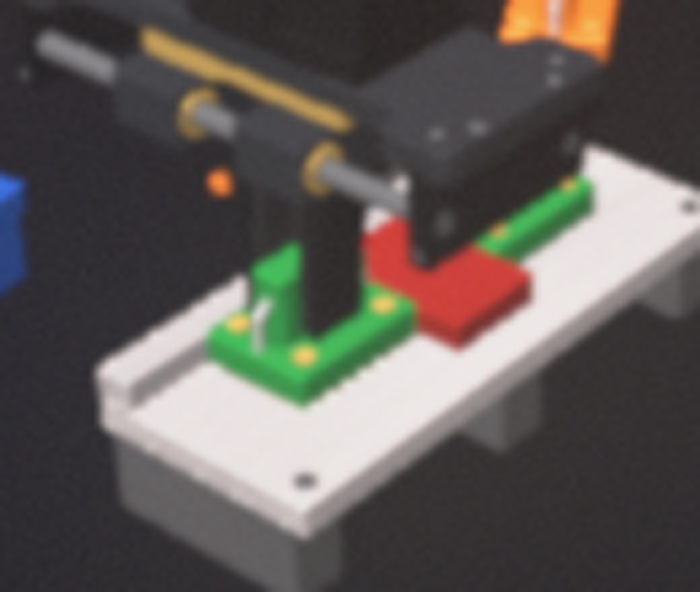

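View pics/bw.png

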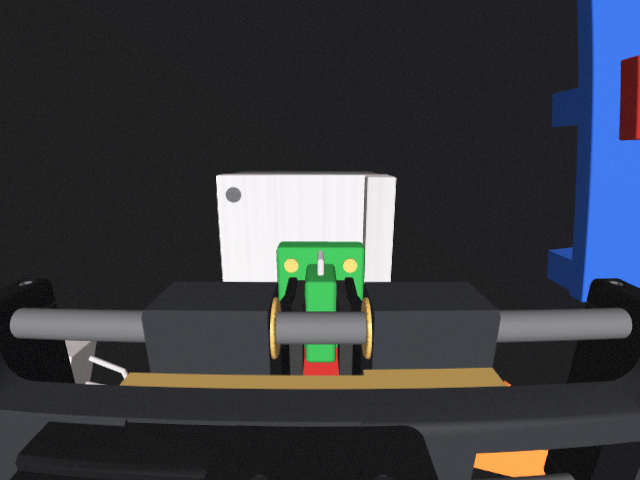

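Both contacts hold, at about 12 N on the fence and 14 N on the stop. The tool has tilted about 0.8°, so I'll add some down force to keep the base flat.

Emit:
step_arm(deltas=[[-1,0.001,0,0.0005,0.1],[-1,0.002,0,0.0005,0.1],[-1,0.002,0,0.0005,0.1],[-1,0.002,0,0.0005,0.1],[-1,0.002,0,0.0005,0.1],[-1,0.002,0,0.0005,0.1]])

```text
time_s: 13.82
tool_pos: [0.5958, 0.1342, 0.0782]
tool_rot: [113.5, 89.2, 96.5]
force: [-13.0, 17.1, 21.5]
grip_width: 0.0138
```

```bash
python3 chk.py c
python3 - <<'E'
from h import *
o=monitor.get_obs();m=R.from_euler('xyz',o['tool_rot'],degrees=True).as_matrix();print('tool x',m[:,0].round(4))
wi,wd=read_camera('wrist');P,uv=cloud('wrist',wd);h=cv2.cvtColor(wi,cv2.COLOR_RGB2HSV)[uv[:,1],uv[:,0]]
def pl(s,n):
    A=np.c_[P[s,:2]-P[s,:2].mean(0),np.ones(s.sum())];k=np.linalg.lstsq(A,P[s,2],rcond=None)[0];print(n,s.sum(),'slope deg',np.degrees(k[:2]).round(2),k[2].round(4))
near=np.hypot(*(P[:,:2]-(.594,.134)).T)<.05
pl(near&(h[:,0]>50)&(h[:,0]<85)&(h[:,1]>110)&(abs(P[:,2]-.056)<.004),'base top')
pl((np.hypot(*(P[:,:2]-(.6,.17)).T)<.08)&(abs(P[:,2]-.042)<.003)&(h[:,1]<60),'bed')
E
```

```text
13.825 [0.5958 0.1342 0.0782] rel seat jig mm [1.7 0.8] zang -16.99 F jig [-17.4  12.6] 21.5 M [ 3.41  2.8  -0.07] 0.013790184034066367
side 240 [594.2 135.2] [56.3 42.9] 73.7 jig extents [[-21.2, -23.5], [19.4, 28.9]] 0.05571607671406964
wrist 2486 [594.8 133. ] [55.3 43.7] 73.1 jig extents [[-20.4, 0.6], [22.5, 26.8]] 0.05645017665499562
tool x [-0.0016  0.0134 -0.9999]
base top 2421 slope deg [-0.98 -1.6 ] 0.0563
bed 11987 slope deg [-0.04  0.02] 0.0423
```

```bash
python3 - <<'E'
from h import *
wi,wd=read_camera('wrist');P,uv=cloud('wrist',wd)
a=np.radians(-17.1);J=np.array([[np.cos(a),-np.sin(a)],[np.sin(a),np.cos(a)]])
q=(P[:,:2]-(.5948,.1335))@J*1000
for y0,y1 in((4,9),(9,13),(21,24),(24,27)):
    print((y0,y1),[(int(s.sum()),np.median(P[s,2]).round(5) if s.any() else None) for s in [(q[:,0]>x0)&(q[:,0]<x1)&(q[:,1]>y0)&(q[:,1]<y1)&(abs(P[:,2]-.056)<.004) for x0,x1 in((-19,-16),(-16,-9),(9,16),(16,19))]])
E
python3 f.py
```

```text
(4, 9) [(30, np.float64(0.05679)), (0, None), (0, None), (26, np.float64(0.05645))]
(9, 13) [(44, np.float64(0.05667)), (63, np.float64(0.05666)), (64, np.float64(0.05653)), (39, np.float64(0.05628))]
(21, 24) [(34, np.float64(0.05678)), (86, np.float64(0.05667)), (87, np.float64(0.05664)), (36, np.float64(0.05672))]
(24, 27) [(48, np.float64(0.05605)), (108, np.float64(0.05605)), (105, np.float64(0.05592)), (49, np.float64(0.05547))]
14.075 [0.5958 0.1342 0.0782] rel seat jig mm [1.7 0.7] zang -16.99 F jig [-16.9  11.9] 20.6 M [ 3.4   2.74 -0.05] 0.013402391063340024
```

Emit:
step_arm(deltas=[[-1,0,-0.001,0,0],[-1,0,-0.0015,0,0],[-1,0,-0.0015,0,0],[-1,0,-0.0015,0,0],[-1,0,-0.0015,0,0],[-1,0,-0.0015,0,0],[-1,0,-0.0015,0,0],[-1,0,-0.0015,0,0]])

```text
time_s: 15.08
tool_pos: [0.5958, 0.1341, 0.0783]
tool_rot: [107.9, 89.1, 90.9]
force: [-11.1, 18.4, 19.8]
grip_width: 0.0133
```

```bash
python3 chk.py d; python3 f.py; python3 -c "
from h import *
print(env.sign_off())"
```

```text
15.075 [0.5958 0.1341 0.0783] rel seat jig mm [1.7 0.7] zang -16.95 F jig [-16.   14.3] 19.8 M [ 3.88  2.52 -0.03] 0.013318285660216792
side 235 [592.7 135.5] [56.4 41. ] 70.4 jig extents [[-21.3, -23.7], [18.7, 28.9]] 0.05568964996447068
wrist 2490 [594.8 132.9] [55.6 43.6] 72.6 jig extents [[-20.4, 0.4], [22.5, 26.7]] 0.0564756609321804
15.225 [0.5958 0.1341 0.0783] rel seat jig mm [1.7 0.6] zang -16.96 F jig [-15.9  14.5] 19.3 M [ 3.89  2.48 -0.05] 0.013402165915066775
the job is handed in; nothing more can be done
None
```

The loose green fitting is in the free left corner of the aluminium jig, and the gripper is still holding it pressed there. I handed the job in at 15.2 s.

- **Contacts:** The last reading showed steady forces of about 16 N on the fence, 14 N on the stop and 19 N down on the bed. Sliding friction may take up part of the stop force, because it acts in the same direction.
- **Position:** The wrist and side cameras put the fitting within about 2 mm of the seat, which is within calibration error. The tool was square to the jig to about 0.2°.
- **Flatness:** The tool leans about 0.9° under the push. Wrist depth, checked just before a last small push towards the stop, showed the base top tilted by about half a degree, which is 0.2–0.3 mm at the outer end. A first, cruder plane fit gave about 1.9°, leaning the opposite way along the fitting. I set that one aside because I think edge points distorted it.
- **Other things:** I saw no contact with the clamped fitting, its clamp or the other gear. I took no separate measurement of whether they had moved.

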